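# Sweep used bottle caps off the sorting board into the waste bin

## Task

Clear the used caps: push or sweep the three loose black screw caps across the white sorting board and over its open edge into the empty grey waste bin beside it. Only slide them: do not grip, squeeze or lift a cap. Leave the amber vial that stands on the board, and the bottle and carton on the bench, standing where they are.

Things in the scene. Friction and masses are not known exactly. Their poses are not given: they have to be found in the camera images.
- board: White sorting board fixed to the bench, a solid block 250 mm along its x, 220 mm along its y; its flat top is 60 mm above the bench. Origin: centre of its underside; z up. Steel rails 8 mm thick and 12 mm high run along y on top of its two x ends (inner faces at x = -117 and +117 mm). Its two y edges (at y = -110 and +110 mm) are open, without a rail. It is turned by up to 0.2 rad about the vertical.
- bin: Empty grey open-topped waste bin, fixed, 230 mm along its x, 110 mm along its y, 52 mm high (rim 8 mm lower than the board's top), walls and floor about 3 mm thick. Origin: centre of its underside; axes parallel to the board's. It stands against one of the board's two open y edges, its centre 167 mm from the board's centre, on either side (a 2 mm gap between them).
- rack: Black vial rack, fixed, 200 mm along x, 90 mm along y, 45 mm high, with eight clean metal-capped amber vials fixed in it (tops 75 mm above the bench). Origin: centre of its underside; axes parallel to the board's. It stands by the board's other open edge, centre 167 mm from the board's centre (12 mm gap between them).
- cap1_center (a point): Centre of a loose black plastic screw cap, a flat disc 32 mm in diameter (33 mm over its ribs), 14 mm high, 10 to 18 g, lying flat on the board (this point is 7 mm above the board's top). The three caps and the vial stand in four lanes along the board's y, one in each lane, about 52 mm apart in the board's x (at least 42 mm), in any order; each lies within 60 mm of the board's centre line in y, so a straight push along y meets nothing else.
- cap2_center (a point): Centre of a loose black plastic screw cap, a flat disc 32 mm in diameter (33 mm over its ribs), 14 mm high, 10 to 18 g, lying flat on the board (this point is 7 mm above the board's top). The three caps and the vial stand in four lanes along the board's y, one in each lane, about 52 mm apart in the board's x (at least 42 mm), in any order; each lies within 60 mm of the board's centre line in y, so a straight push along y meets nothing else.
- cap3_center (a point): Centre of a loose black plastic screw cap, a flat disc 32 mm in diameter (33 mm over its ribs), 14 mm high, 10 to 18 g, lying flat on the board (this point is 7 mm above the board's top). The three caps and the vial stand in four lanes along the board's y, one in each lane, about 52 mm apart in the board's x (at least 42 mm), in any order; each lies within 60 mm of the board's centre line in y, so a straight push along y meets nothing else.
- vial_center (a point): Centre of a loose amber vial with a metal cap, standing upright on the board in one of the four lanes: 23 mm in diameter, 40 mm high (this point is 20 mm above the board's top), 30 g; its z axis points up. Tips easily; leave alone.
- bottle: Loose squat jar standing on the bench to the robot's left, 52 mm in diameter, 85 mm high; origin at the centre of its underside. Leave alone.
- carton: Loose reagent carton standing on the bench to the robot's right, 60 x 80 x 90 mm high; origin at the centre of its underside. Leave alone.

How it is judged:
At the end, for the whole second after the job is handed in: All three caps lie at rest inside the waste bin (centres within its outline and lower than 50 mm above the bench); the vial still stands upright (tilted under 0.2 rad) within 15 mm of where it was, and the bottle and carton are within 15 mm of where they were (x of cap1_center in the frame of bin between -0.115 and 0.115 m and y of cap1_center in the frame of bin between -0.055 and 0.055 m and height (world z) of each of cap1_center, cap2_center, cap3_center below 0.05 m and linear speed of each of cap1, cap2, cap3 below 0.03 m/s and x of cap2_center in the frame of bin between -0.115 and 0.115 m and y of cap2_center in the frame of bin between -0.055 and 0.055 m and x of cap3_center in the frame of bin between -0.115 and 0.115 m and y of cap3_center in the frame of bin between -0.055 and 0.055 m and distance of each of vial_center, bottle, carton from where it was at the start of the episode below 0.015 m and angle between vial_center's own z axis and vertical below 0.2 rad); the robot touches nothing.
It fails at once if a cap is lifted (its centre rises more than 21 mm above its place on the board) (height (world z) of any of cap1_center, cap2_center, cap3_center above 0.088 m).
It fails at once if a cap is gripped or squeezed (over 15 N from the fingers) (contact force between the fingers and cap1 above 15 N or contact force between the fingers and cap2 above 15 N or contact force between the fingers and cap3 above 15 N).
It fails at once if the vial is moved more than 15 mm or tipped (distance of vial_center from where it was at the start of the episode above 0.015 m or angle between vial_center's own z axis and vertical above 0.2 rad).
It fails at once if the bottle or carton is moved more than 15 mm (distance of any of bottle, carton from where it was at the start of the episode above 0.015 m).
It also fails if it takes over 51 s, if anything falls off the work surface, if the arm or the gripper's body presses on something with over 40 N, if the wrist force passes 120 N, or if a joint passes its speed limit or range.

## Robot

A 6-joint arm with a two-finger parallel gripper is mounted at the origin on the work surface. World frame = base frame: x ahead of the robot, y to its left, z up, the work surface at z = 0. Lengths are in m, angles in rad, forces in N, time in s.
With the tool pointing down it reaches from about 0.25 to 0.775 m from the base axis. Payload 4 kg.
Tool frame: the origin (TCP) lies midway between the tips of the shut fingers; the grasp point (between the pads) lies 19 mm behind it; z points along the fingers, y is the line along which they close (so a half turn about z gives the same grasp; the last joint's range is limited). The gripper opens to 94 mm and grips with 3 to 60 N. Pads are 16 mm wide; open, the fingers measure 119 mm over their backs; the gripper's body (75 mm by 177 mm) begins 78 mm behind the grasp point.
Start: joints at [1.138, 0.087, 1.371, -0, 1.684, -0.103], TCP at [0.178, 0.52, 0.206] pointing down, gripper open.
Joint ranges: [-3.1, 3.1], [-0.76, 2.03], [0.27, 2.55], [-1.08, 4.22], [0.17, 2.65], [-2.57, 2.57]. Speed limits (rad/s): [2.79, 2.79, 3.14, 3.14, 3.14, 3.14].

## Interface

Orientations are given as [roll, pitch, yaw] about the fixed x, y, z axes, in that order (R = Rz(yaw) Ry(pitch) Rx(roll)).
In Python, from bench import get_obs, snapshot, close_job gives the robot as it stands. The module is installed in compiled form; this text tells all that it offers.
- The arm moves only by the tool drive_tool, never from a script. Its argument "commands" is a list of rows, each a list of 6 numbers: the shift along the tool's x, y, z in units of 0.04 m (1.0 is 0.04 m), then the turn, a rotation vector about the tool's x, y, z in units of 0.1 rad (1.0 is 0.1 rad). In form: [[dx, dy, dz, wx, wy, wz], ...]. A call has 1 to 20 rows; each row shifts and turns the commanded pose from where the row before left it, along the tool's axes as they then stand; what a row does not reach is not made up. A row lasts 1/8 s, in which the tool goes at most 62.5 mm and 10.7 degrees, less where a joint would pass 70% of its speed; a pose out of reach is approached as far as the arm can. A call with a number of a shift or a turn outside -1 to 1 is refused whole. A call with a gripper value outside its range is refused whole. "gripper" is the closure, from 0 (fully open) to 1 (shut), set as the call begins (left out, the last holds). The fingers move at their own pace and stop on an object; the grip force is fixed at half the most. Time passes only in rows, so rows that do not move let the fingers close. It gives the time, the measured TCP pose, the force, the opening and the grip force at its end, in the units of the state.
- get_obs(): the state, without advancing time (a new reading comes with each control period).
- snapshot(name): name is "scene" or "top" or "wrist"; returns a dict with "image" (400x640x3 uint8, blue, green, red), "range_z" (400x640 float32, m along the optical axis (not along the pixel's ray), 0 where there is no reading), "fx", "fy", "cx", "cy" (pixels), "k1" (the pictures are not rectified: a ray, as slopes to the right and down, at radius r is drawn at 1 + k1 r^2 times it, then the intrinsics apply), "rvec" (rotation vector, rad) and "tvec" (3), from world to camera coordinates, as OpenCV has them. Camera axes: x right, y down, z forward; pixel columns grow to the right and rows downward; lengths in m; the calibration is good to about 2 mm. A picture is of the moment at which its call begins.
- close_job(): hands the job in; it is judged then, once.
The state is a dict: "time": time; "joint_positions": joint angles; "qvel": joint speeds; "joint_torque": joint torques, N m; "tool_pos": TCP position; "ee_rot": TCP orientation; "wrist_force": force on the tool from outside, world axes, zero at the start; "wrist_torque": the same for the moment, N m; "width": finger opening in m; "finger_force": force on a finger pad.
Only numpy, scipy, OpenCV 4.12 (cv2) and the standard library are available. Lean on these libraries where they do the work, as an engineer would, in place of code of your own. Each camera call takes 0.05 s, during which the arm holds its last target. There are 200 camera calls.

## Working session

There is one attempt and no reset: what is moved stays moved. The work goes in short steps, Python scripts to look and compute and a tool call to move; the robot and the scene stay as the last step left them, time stands still between calls to the robot, and variables do not carry over. Pictures are saved under pics/ and viewed, at most 10 in all, crops included, and the job is handed in when it is done.

Besides the shell and the picture viewer there is one more tool, called after "Emit:" by a JSON object that holds its "name" and its "arguments", one argument or row to a line. drive_tool: Moves the arm, as the interface text tells. Its arguments: {"type":"object","properties":{"commands":{"type":"array"},"gripper":{"type":"number"}},"required":["commands"]}

```bash
mkdir -p pics
cat > h.py <<'E'
import numpy as np,cv2
from bench import get_obs,snapshot,close_job
def P(s,u,v,z=None):
    x=np.array([(u-s["cx"])/s["fx"],(v-s["cy"])/s["fy"]]);p=x.copy()
    for _ in range(20): p=x/(1+s["k1"]*(p@p))
    R=cv2.Rodrigues(np.array(s["rvec"],float))[0];t=np.array(s["tvec"],float).ravel()
    d=R.T@np.array([*p,1]);c=-R.T@t
    if z is None: return c+d*s["range_z"][int(v),int(u)]
    return c+d*(z-c[2])/d[2]
E
python3 - <<'E'
from h import *
import pickle
for n in("top","scene"):
    s=snapshot(n);pickle.dump(s,open(n+".pkl","wb"));cv2.imwrite(f"pics/{n}0.png",s["image"])
o=get_obs();print(o["tool_pos"],o["ee_rot"],o["time"],o["width"])
E
```

```text
[0.17790711 0.51989769 0.20442126] [-3.13960076e+00 -1.82197258e-04  2.81177157e+00] 0.1 0.09403112028881314
```

View pics/top0.png

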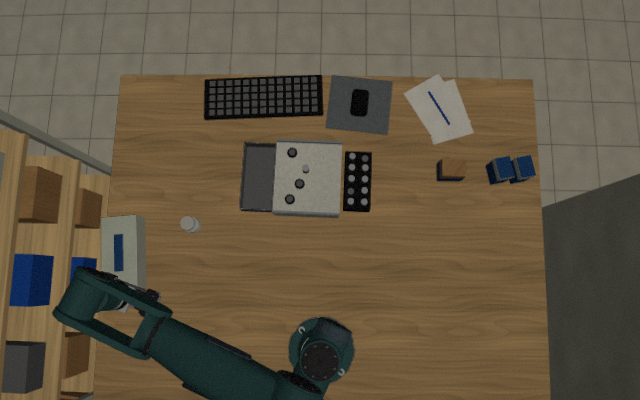

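View pics/scene0.png

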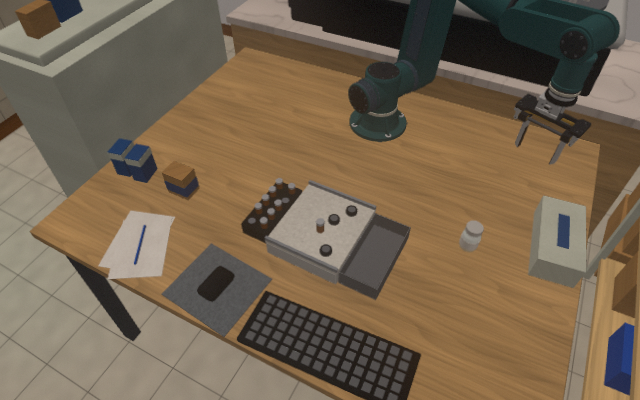

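The bin is on the robot's left (+y, top pixels about 258,177) and the rack is on the right. The caps are near (292,152), (299,184) and (290,199), and the vial is near (306,169).

Run:
```python
from h import *
import pickle
s=pickle.load(open("top.pkl","rb"));cv2.imwrite("pics/c.png",cv2.resize(s["image"][130:230,235:385],None,fx=5,fy=5,interpolation=cv2.INTER_CUBIC))
s=pickle.load(open("scene.pkl","rb"));cv2.imwrite("pics/d.png",cv2.resize(s["image"][170:300,240:420],None,fx=4.4,fy=4.4,interpolation=cv2.INTER_CUBIC))
```

```text
(no output)
```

View pics/c.png

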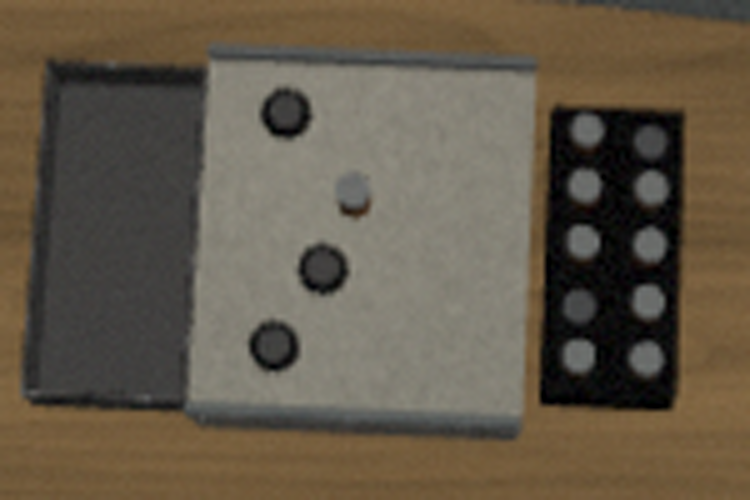

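View pics/d.png

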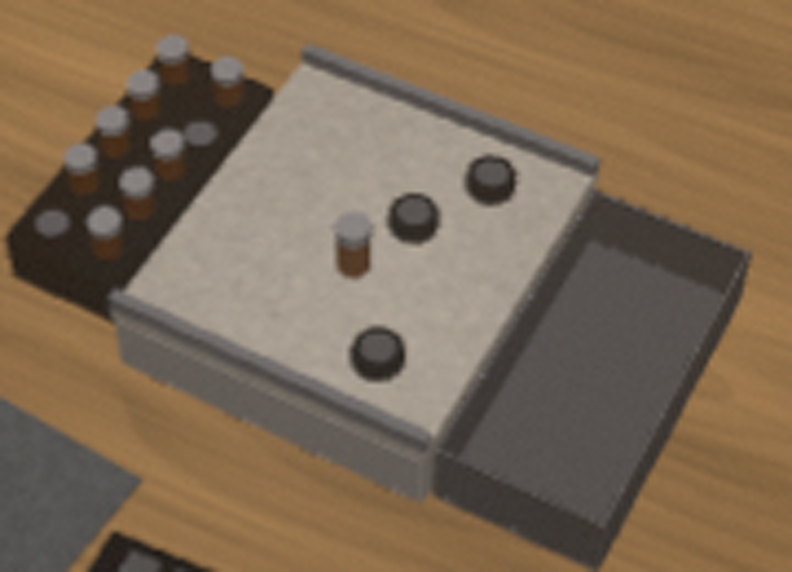

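The crop shows the cap tops at (286,113), (323,269) and (274,346), the vial top at (353,188), and the board edges clearly.

Run:
```python
from h import *
import pickle
np.set_printoptions(precision=4,suppress=True)
s=pickle.load(open("top.pkl","rb"));t=pickle.load(open("scene.pkl","rb"))
a=lambda U,V,z:P(s,(U+.5)/5-.5+235,(V+.5)/5-.5+130,z)
b=lambda U,V,z:P(t,(U+.5)/4.4-.5+240,(V+.5)/4.4-.5+170,z)
L0,L1,R0,R1=a(209,64,.06),a(190,408,.06),a(535,72,.06),a(519,415,.06)
print("edges",L0,L1,R0,R1)
dx=(L0-L1)+(R0-R1);dy=(L0-R0)+(L1-R1)
print("yaw",np.arctan2(dx[1],dx[0]),np.arctan2(-dy[0],dy[1]))
yaw=(np.arctan2(dx[1],dx[0])+np.arctan2(-dy[0],dy[1]))/2
c=(L0+L1+R0+R1)/4;ex=np.array([np.cos(yaw),np.sin(yaw)]);ey=np.array([-ex[1],ex[0]])
print("yaw",yaw,"c",c)
for n,q in dict(far=[(286,113),(378,346)],vial=[(353,188),(353,222)],mid=[(323,269),(414,210)],near=[(274,346),(491,173)]).items():
    z=.1 if n=="vial" else .074
    for p in (a(*q[0],z),b(*q[1],z)):
        d=(p-c)[:2]; print(n,p,"board",d@ex,d@ey)
o=get_obs();print(o["time"],cv2.Rodrigues(np.array(o["ee_rot"]))[0] )
```

```text
edges [0.6783 0.1606 0.06  ] [0.4446 0.1653 0.06  ] [ 0.6755 -0.0586  0.06  ] [ 0.4431 -0.0503  0.06  ]
yaw -0.0278999413801313 -0.009905062324253176
yaw -0.018902501852192236 c [0.5604 0.0542 0.06  ]
far [0.6411 0.1066 0.074 ] board 0.07973308656312585 0.05389032530700645
far [0.6451 0.1086 0.074 ] board 0.08369558993568307 0.05591728869075479
vial [0.5845 0.0596 0.1   ] board 0.02401130373340247 0.0057755896078627005
vial [0.585  0.0612 0.1   ] board 0.024514924457588516 0.0074259134605702045
mid [0.5359 0.0794 0.074 ] board -0.024951846465808315 0.024688008264621204
mid [0.5397 0.0817 0.074 ] board -0.0211491573899218 0.027024363379235368
near [0.4843 0.1101 0.074 ] board -0.07714032356397399 0.05441854940007506
near [0.4893 0.1125 0.074 ] board -0.07216795047555125 0.056930338119332485
0.1 [[ 0.3424  0.5862 -0.7342]
 [-0.5861 -0.4775 -0.6546]
 [-0.7343  0.6545  0.1801]]
```

Emit:
{"name": "drive_tool", "arguments": {
  "commands": [
    [-1,0,0,0,0,0],
    [-1,0,0,0,0,0],
    [-1,0,0,0,0,0],
    [0,0,0,0,0,0.97],
    [0,0,0,0,0,0.97],
    [0,0,0,0,0,0.97],
    [0,0,0,0,0,0.97],
    [0,0,0,0,0,0.97],
    [0,0,0,0,0,0.97],
    [0,0,0,0,0,0.97],
    [0,0,0,0,0,0.97],
    [0,0,0,0,0,0.97],
    [0,0,0,0,0,0.97],
    [0,0,0,0,0,0.97],
    [0,0,0,0,0,0.97],
    [0,0,0,0,0,0.97],
    [0,0,0,0,0,0]
  ],
  "gripper": 0.81
}}

```text
time: 2.22
tool_pos: [0.2915, 0.4813, 0.2049]
ee_rot: [-3.141, 0.001, 1.552]
wrist_force: [-0.2, 0.3, -0.2]
width: 0.0178
finger_force: 0.0
```

Emit:
{"name": "drive_tool", "arguments": {
  "commands": [
    [-0.8638,0.7469,0,0,0,0],
    [-0.8638,0.7469,0,0,0,0],
    [-0.8638,0.7469,0,0,0,0],
    [-0.8638,0.7469,0,0,0,0],
    [-0.8638,0.7469,0,0,0,0],
    [-0.8638,0.7469,0,0,0,0],
    [-0.8638,0.7469,0,0,0,0],
    [-0.8638,0.7469,0,0,0,0],
    [-0.8638,0.7469,0,0,0,0],
    [-0.8638,0.7469,0,0,0,0],
    [-0.8638,0.7469,0,0,0,0],
    [-0.8638,0.7469,0,0,0,0],
    [0,0,0,0,0,0]
  ]
}}

```text
time: 3.85
tool_pos: [0.6428, 0.057, 0.2038]
ee_rot: [-3.14, 0.001, 1.548]
wrist_force: [-0.9, -0.2, 0.1]
width: 0.018
finger_force: 0.0
```

Run:
```python
from h import *
s=snapshot("wrist");cv2.imwrite("pics/w1.png",s["image"]);import pickle;pickle.dump(s,open("w1.pkl","wb"))
```

```text
(no output)
```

View pics/w1.png

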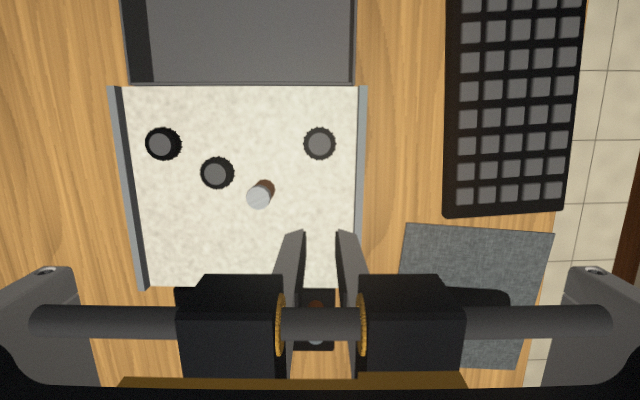

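The wrist view shows cap tops at (319,143), (217,172) and (159,145), the vial top at (258,197), and the fingers aligned with the far cap.

Run:
```python
from h import *
import pickle
s=pickle.load(open("w1.pkl","rb"))
for q in [(319,143,.074),(217,172,.074),(159,145,.074),(258,197,.1),(124,86,.06),(356,86,.06),(146,288,.06),(100,86,.06)]: print(P(s,*q),q)
```

```text
[0.64265194 0.10837847 0.074     ] (319, 143, 0.074)
[0.53978201 0.0822226  0.074     ] (217, 172, 0.074)
[0.48482083 0.11054362 0.074     ] (159, 145, 0.074)
[0.58466242 0.06190204 0.1       ] (258, 197, 0.1)
[0.45059195 0.16842651 0.06      ] (124, 86, 0.06)
[0.68003751 0.16166703 0.06      ] (356, 86, 0.06)
[ 0.43589677 -0.05470885  0.06      ] (146, 288, 0.06)
[0.42601353 0.16940945 0.06      ] (100, 86, 0.06)
```

Emit:
{"name": "drive_tool", "arguments": {
  "commands": [
    [0,0,0.7,0,0,0],
    [0,0,0.9,0,0,0],
    [0,0,0.9,0,0,0],
    [0,0,0.6,0,0,0],
    [0,0,0.3,0,0,0],
    [0,0,0,0,0,0]
  ]
}}

```text
time: 4.65
tool_pos: [0.641, 0.0607, 0.069]
ee_rot: [-3.14, -0.0, 1.552]
wrist_force: [-0.2, -1.0, 0.2]
width: 0.0181
finger_force: 0.0
```

Emit:
{"name": "drive_tool", "arguments": {
  "commands": [
    [0.3,0,0.05,0,0,0],
    [0.3,0,0,0,0,0],
    [0.3,0,0,0,0,0],
    [0.3,0,0,0,0,0],
    [0.3,0,0,0,0,0],
    [0.3,0,0,0,0,0],
    [0.3,0,0,0,0,0],
    [0.3,0,0,0,0,0],
    [0.3,0,0,0,0,0],
    [0.3,0,0,0,0,0],
    [0.3,0,0,0,0,0],
    [0,0,0,0,0,0],
    [0,0,0,0,0,0]
  ]
}}

```text
time: 6.28
tool_pos: [0.6445, 0.1916, 0.0675]
ee_rot: [3.142, 0.0, 1.551]
wrist_force: [0.1, -0.2, 1.0]
width: 0.018
finger_force: 0.0
```

Run:
```python
from h import *
s=snapshot("top");cv2.imwrite("pics/e.png",cv2.resize(s["image"][130:230,235:385],None,fx=5,fy=5))
```

```text
(no output)
```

View pics/e.png

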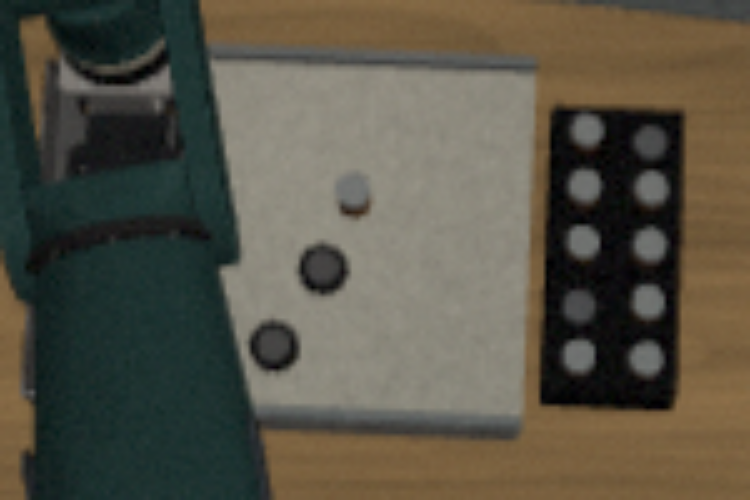

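The first cap has left the board; the others and the vial are where they were. Next is the middle cap.

Emit:
{"name": "drive_tool", "arguments": {
  "commands": [
    [0,0,-0.6,0,0,0],
    [0,0,-0.9,0,0,0],
    [0,0,-0.6,0,0,0],
    [-0.8,-0.52,0,0,0,0],
    [-0.8,-0.52,0,0,0,0],
    [-0.8,-0.52,0,0,0,0],
    [-0.8,-0.52,0,0,0,0],
    [-0.8,-0.52,0,0,0,0],
    [0,0,0,0,0,0],
    [0,0,0,0,0,0]
  ]
}}

```text
time: 7.58
tool_pos: [0.5377, 0.0339, 0.1518]
ee_rot: [3.141, -0.001, 1.55]
wrist_force: [0.6, -1.1, 0.0]
width: 0.0181
finger_force: 0.0
```

Emit:
{"name": "drive_tool", "arguments": {
  "commands": [
    [0,-0.02,0.6,0,0,0],
    [0,0,0.9,0,0,0],
    [0,0,0.6,0,0,0],
    [0,0,0,0,0,0],
    [0.31,0,0,0,0,0],
    [0.31,0,0,0,0,0],
    [0.31,0,0,0,0,0],
    [0.31,0,0,0,0,0],
    [0.31,0,0,0,0,0],
    [0.31,0,0,0,0,0],
    [0.31,0,0,0,0,0],
    [0.31,0,0,0,0,0],
    [0.31,0,0,0,0,0],
    [0.31,0,0,0,0,0],
    [0.31,0,0,0,0,0],
    [0.31,0,0,0,0,0],
    [0.31,0,0,0,0,0],
    [0,0,0,0,0,0],
    [0,0,0,0,0,0]
  ]
}}

```text
time: 9.95
tool_pos: [0.5397, 0.195, 0.0674]
ee_rot: [-3.142, 0.0, 1.551]
wrist_force: [0.4, 0.0, 0.2]
width: 0.0176
finger_force: 0.0
```

Emit:
{"name": "drive_tool", "arguments": {
  "commands": [
    [0,0,-0.6,0,0,0],
    [0,0,-0.9,0,0,0],
    [0,0,-0.6,0,0,0],
    [-0.84,-0.33,0,0,0,0],
    [-0.84,-0.33,0,0,0,0],
    [-0.84,-0.33,0,0,0,0],
    [-0.84,-0.33,0,0,0,0],
    [0,0,0,0,0,0],
    [0,0,0,0,0,0]
  ]
}}

```text
time: 11.08
tool_pos: [0.4845, 0.0619, 0.1516]
ee_rot: [3.141, -0.001, 1.55]
wrist_force: [0.7, -0.4, 0.7]
width: 0.0179
finger_force: 0.0
```

Run:
```python
from h import *
s=snapshot("wrist");cv2.imwrite("pics/w2.png",s["image"])
```

```text
(no output)
```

View pics/w2.png

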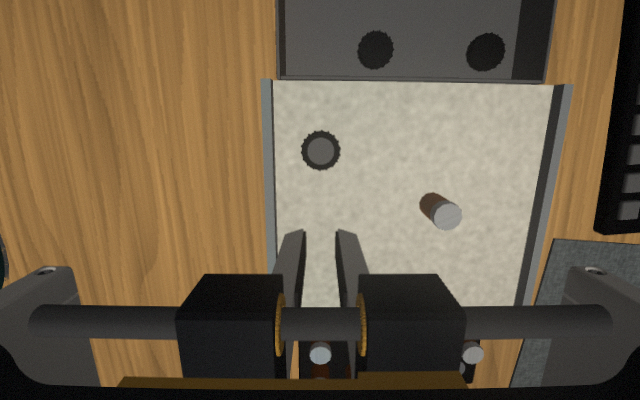

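Two caps are in the bin, at (376,50) and (486,52). The third, at (320,150), is in line with the fingers, and the vial is standing.

Emit:
{"name": "drive_tool", "arguments": {
  "commands": [
    [0,0,0.6,0,0,0],
    [0,0,0.9,0,0,0],
    [0,0,0.6,0,0,0],
    [0,0,0,0,0,0],
    [0.31,0,0,0,0,0],
    [0.31,0,0,0,0,0],
    [0.31,0,0,0,0,0],
    [0.31,0,0,0,0,0],
    [0.31,0,0,0,0,0],
    [0.31,0,0,0,0,0],
    [0.31,0,0,0,0,0],
    [0.31,0,0,0,0,0],
    [0.31,0,0,0,0,0],
    [0.31,0,0,0,0,0],
    [0.31,0,0,0,0,0],
    [0,0,0,0,0,0],
    [0,0,0,0,0,0]
  ]
}}

```text
time: 13.25
tool_pos: [0.4869, 0.198, 0.0674]
ee_rot: [-3.142, 0.0, 1.551]
wrist_force: [0.2, 0.5, 1.1]
width: 0.0179
finger_force: 0.0
```

Emit:
{"name": "drive_tool", "arguments": {
  "commands": [
    [0,0,-0.6,0,0,0],
    [0,0,-0.9,0,0,0],
    [0,0,-0.9,0,0,0],
    [-0.8,0,-0.6,0,0,0],
    [-0.8,0,0,0,0,0],
    [-0.8,0,0,0,0,0],
    [-0.8,0,0,0,0,0],
    [0,0,0,0,0,0],
    [0,0,0,0,0,0]
  ]
}}

```text
time: 14.38
tool_pos: [0.4844, 0.0704, 0.1875]
ee_rot: [3.142, -0.001, 1.55]
wrist_force: [0.4, 0.6, 0.7]
width: 0.0179
finger_force: 0.0
```

Run:
```python
from h import *
s=snapshot("wrist");cv2.imwrite("pics/w3.png",s["image"])
```

```text
(no output)
```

View pics/w3.png

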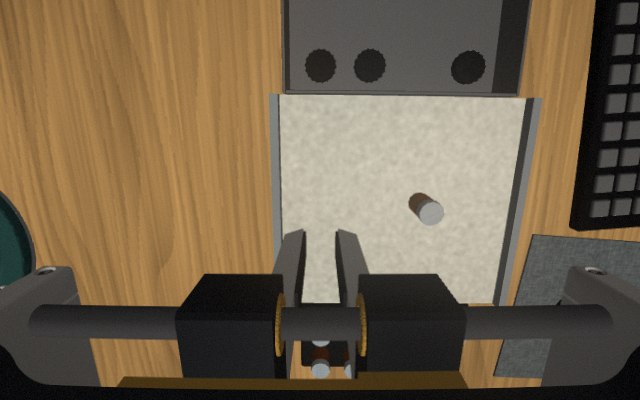

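All three caps lie in the bin, at (320,65), (370,65) and (468,67). The vial is standing and the arm is clear.

```bash
python3 -c "
from bench import close_job
print(close_job())"
```

```text
the job is handed in; nothing more can be done
None
```

All three caps were slid into the waste bin and the job is handed in; the last wrist picture showed the vial upright on the board, and the arm never went near the bottle or carton.

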